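Set the next soap bar on the wire cutter's line

ROBOT

A 6-joint arm with a two-finger parallel gripper is mounted at the origin on the work surface. World frame = base frame: x ahead of the robot, y to its left, z up, the work surface at z = 0. Lengths are in m, angles in rad, forces in N, time in s.
With the tool pointing down it reaches from about 0.275 to 0.875 m from the base axis. Payload 12.5 kg.
Tool frame: the origin (TCP) lies on the centre line of the jaws, within the pads' length; the fingertips stand r.finger_overhang ahead of it and the grasp point (between the pads) lies 3 mm ahead of it (r.finger_overhang is the distance from the TCP to the fingertips, in m); z points along the fingers, y is the direction in which the jaws open and shut (so a half turn about z gives the same grasp; the last joint's range is limited). The gripper opens to 85 mm and grips with 20 to 120 N. Pads are 22 mm wide; open, the fingers measure 114 mm over their backs; the gripper's body (76 mm by 85 mm) begins 54 mm behind the grasp point. The pads swing forward as they close: fully open they stand 13 mm farther back than shut.
Start: joints at [1.045, 0.351, 1.652, -0, 1.139, -0.085], TCP at [0.235, 0.497, 0.253] pointing down, gripper open.
Joint ranges: [-2.75, 2.75], [-0.79, 2.1], [0.01, 2.65], [-1.57, 4.71], [0.07, 3.14], [-2.87, 2.87]. Speed limits (rad/s): [2.22, 2.22, 2.79, 3.14, 3.14, 3.14].

INTERFACE

Orientations are given as a unit quaternion [x, y, z, w].
In Python, from cell import r, optics gives the robot as it stands. The module is installed in compiled form; this text tells all that it offers. Calls block until the motion is done:
- r.move_to(position, orientation): joint-space move of the TCP to a pose.
- r.move_linear(position, rot=None, vel=0.15): straight line of the TCP; rot=None keeps the orientation; vel is the mean speed in m/s.
- r.set_joints(angles): joint-space move.
- r.set_gripper(opening, squeeze=None): opening from 0.0 (shut) to 1.0 (fully open); squeeze is the grip in N (None keeps the last); returns when the fingers have stopped.
- r.sleep(seconds).
- r.inverse_kinematics(position, orientation): joint angles nearest the present ones, or None.
- optics.get_image(name): name is "scene" or "top"; returns a dict with "pixels" (420x560x3 uint8, red, green, blue), "depth" (420x560 float32, m along the optical axis (not along the pixel's ray), 0 where there is no reading), "fx", "fy", "cx", "cy" (pixels), "D" ([k1, k2, p1, p2, k3] as OpenCV has them; the pictures are not rectified), "camera_from_world" (4x4, takes a point from world to camera coordinates). Camera axes: x right, y down, z forward; pixel columns grow to the right and rows downward; lengths in m; the calibration is good to about 2 mm. A picture is of the moment at which its call begins.
A pose or a line that the arm cannot do raises r.PlanningError and nothing moves.
- r.hand_in(): hands the job in, once; it reports no verdict.
Readings, each from a call of its own:
- r.current_t(): time.
- r.current_q(): joint angles.
- r.current_qvel(): joint speeds.
- r.current_effort(): joint torques, N m.
- r.current_tool_pos(): TCP position.
- r.current_ee_rot(): TCP orientation.
- r.current_contact_force(): force on the tool from outside, world axes, zero at the start.
- r.current_torque(): the same for the moment, N m.
- r.current_opening(): opening from 0.0 (shut) to 1.0 (fully open).
Only numpy, scipy, OpenCV 4.12 (cv2) and the standard library are available. Lean on these libraries where they do the work, as an engineer would, in place of code of your own. Each camera call takes 0.05 s, during which the arm holds its last target.

TASK

Draw the bottom soap bar out of the front of the gravity-fed magazine, leaving the other bars in it, then lay it on the infeed end of the wire cutter's bed, all of it short of the wire, and let go of it. From there slide it lengthwise along the fence, under the raised wire, until its leading end just meets the red scribed line; there is no stop, so do not run past the line. Leave it flat and flush against the fence, with the wire head still up, and do not disturb the bottles, the beaker, the scraper or the finished guest bars.

Things in the scene. Friction and masses are not known exactly. Their poses are not given: they have to be found in the camera images.
- soap_1: The bottom bar of the four in the magazine, the one to use (0.12 to 0.2 kg). Lavender hard soap bar, 100 (its x) x 56 (y) x 26 mm (z); origin at the centre of its underside. It starts flat on the magazine's base, long axis along the magazine's x, its front end sticking out 19 to 33 mm beyond the bars on top of it, towards the magazine's -x. Both ends are alike.
- soap_2: Second bar from the bottom, on top of soap_1. Lavender hard soap, 100 (its x) x 56 (y) x 26 mm (z), 0.15 kg; origin at the centre of its underside. When soap_1 is drawn out it drops 26 mm onto the magazine's base.
- soap_3: Third bar from the bottom. Lavender hard soap, 100 (its x) x 56 (y) x 26 mm (z), 0.15 kg; origin at the centre of its underside. 
- soap_4: Top bar of the stack. Lavender hard soap, 100 (its x) x 56 (y) x 26 mm (z), 0.15 kg; origin at the centre of its underside. 
- magazine: Fixed gravity-fed soap magazine. Origin: centre of the underside of its white base plate, 250 (x) x 96 (y) x 12 mm high; bars lie on it at z = 12 mm. The chute stands on the rear (+x) half. The front half (x = -125 to 0 mm), facing roughly to the robot, is a bare apron without rails, onto which the bottom bar is drawn towards -x.
- chute (a point): Centre of the chute's floor (magazine x = +65, y = 0, z = 12 mm; axes as the magazine's); the upper bars are stacked centred over it. Clear acrylic walls to 150 mm above the table: a back wall from 53 mm behind it, side walls 31 to 37 mm either side, from 8 mm before it to the rear. The front 40 mm of the stack is open at both sides.
- keeper (a point): Foot of the aluminium keeper strap, middle of its front face (magazine x = +7, y = 0, z = 44 mm; axes as the magazine's). The strap, 24 mm wide and 5 mm thick, stands upright before the middle of the stack, from 6 mm above the bottom bar's top to 155 mm above the table, and runs back over the top. It holds back the upper bars; the bottom one passes under it.
- cutter: Fixed wooden soap cutter. Origin: centre of the underside of its base, 150 (x) x 320 (y) x 18 mm; its top, with a grey sheet, is the bed. Infeed end: the +y side of the wire (y = -40 to +160 mm); soap is fed towards -y. The fence is at its +x side, away from the robot; bed in front of the fence: x = -75 to +35 mm. A small steel rule lies in the front edge past the wire.
- fence (a point): Top of the wooden fence's working face (cutter x = +35, y = +60, z = 53 mm; axes as the cutter's). The fence runs along y over the whole bed, 35 mm high above it and 18 mm thick, its working face towards -x.
- line (a point): Point on the bed surface (18 mm above the table) where the red scribed line, 2 mm wide, meets the foot of the fence; axes as the cutter's. The line runs across the bed along x, 50 mm past the wire (cutter y = -90 mm). A bar set right has its long axis along y and its centre 50 mm from this point towards +y and 28 mm towards -x.
- wire_slit (a point): Point on the bed at the foot of the fence in the wire plane (cutter y = -40 mm); axes as the cutter's. A dark slit, not the line, crosses the bed here under the wire. In this plane stand two steel guide posts, 12 mm thick, to 174 mm above the table, at cutter x = -67 and +66 mm.
- wire_head (a joint): Wire head on the two posts (aluminium crosshead 155 x 22 mm with a black ball, steel wire below it across the bed): 0 is fully up, grows downwards (m) to 0.060. At 0 the wire is 66 mm above the bed, the crosshead's underside 112 mm, the ball's top 165 mm. It starts at 0 to 0.012 and stays by friction (4 N more pushes it down).
- white_bottle: White bottle with a dark band, 58 mm diameter, 185 mm high, loose, 0.35 kg; origin under its centre. This, the other bottles and the beaker stand in changing places behind the cutter and between it and the robot.
- blue_bottle: Dark blue bottle with white cap, 44 mm diameter, 150 mm high, loose; origin under its centre.
- spray_bottle: Dark blue spray bottle with white head, 38 mm diameter, 125 mm high, loose; origin under its centre.
- amber_bottle: Brown bottle with black cap, 48 mm diameter, 110 mm high, loose; origin under its centre.
- beaker: Empty clear glass beaker, 66 mm diameter at the rim, 85 mm high, loose; origin under its centre.
- guest_bar_1: Finished guest bar (half a soap bar), 50 x 56 x 26 mm, loose, on the brown kraft board beyond the outfeed end; origin at the centre of its underside.
- guest_bar_2: Finished guest bar (half a soap bar), 50 x 56 x 26 mm, loose, on the brown kraft board beyond the outfeed end; origin at the centre of its underside.
- guest_bar_3: Finished guest bar (half a soap bar), 50 x 56 x 26 mm, loose, on the brown kraft board beyond the outfeed end; origin at the centre of its underside.
- dropper_bottle: Small brown dropper bottle with black cap, 32 mm diameter, 85 mm high, loose, behind the fence at the infeed end; origin under its centre.
- scraper: Steel bench scraper with a round wooden handle, 110 (y) x 92 (x) mm, 24 mm high, lying loose on the table near the kraft board; origin under its middle.
There are look-alikes about, which are no part of the job. What is meant by the white_bottle is not pink, and is the smaller of those in its own colour.

How it is judged:
On the way, in this order (a step that is already met when the one before it is completed fails the run):
1. the bottom bar has been drawn out of the magazine, all of it clear of the chute, the others still in it (x of soap_1 in the frame of magazine below -0.04 m and x of soap_2 in the frame of magazine between 0.05 and 0.08 m and z of each of soap_2, soap_3, soap_4 in the frame of magazine above 0.006 m and x of soap_3 in the frame of magazine between 0.05 and 0.08 m and x of soap_4 in the frame of magazine between 0.05 and 0.08 m), for 0.1 s.
2. the bar lies flat on the cutter's bed on the infeed side, all of it short of the wire, let go (y of soap_1 in the frame of wire_slit between 0.05 and 0.2 m and x of soap_1 in the frame of wire_slit between -0.115 and -0.02 m and z of soap_1 in the frame of line between -0.003 and 0.003 m and angle between soap_1's own z axis and vertical below 0.05 rad and contact force between the fingers and soap_1 below 0.1 N and linear speed of soap_1 below 0.02 m/s), for 0.2 s.
At the end, for the whole second after the job is handed in: Bottom bar at rest flat on the cutter bed, leading end within 3 mm of the red line, side within 3 mm of the fence and parallel to it within 2 degrees; wire head up; other bars in the chute; no bottle, beaker, scraper or guest bar moved 30 mm or tipped (y of soap_1 in the frame of line between 0.047 and 0.053 m and x of soap_1 in the frame of line between -0.031 and -0.026 m and z of soap_1 in the frame of line between -0.003 and 0.003 m and angle between soap_1's own z axis and vertical below 0.05 rad and angle between the x axis of soap_1 and the y axis of cutter, either way round below 0.035 rad and linear speed of soap_1 below 0.01 m/s and value of joint wire_head below 0.03 m and x of soap_2 in the frame of magazine between 0.05 and 0.08 m and z of each of soap_2, soap_3, soap_4 in the frame of magazine above 0.006 m and x of soap_3 in the frame of magazine between 0.05 and 0.08 m and x of soap_4 in the frame of magazine between 0.05 and 0.08 m and distance of each of white_bottle, blue_bottle, spray_bottle, amber_bottle, beaker, guest_bar_1, guest_bar_2, guest_bar_3, dropper_bottle, scraper from where it was at the start of the episode below 0.03 m and angle between each of white_bottle, blue_bottle, spray_bottle, amber_bottle, beaker, guest_bar_1, guest_bar_2, guest_bar_3, dropper_bottle, scraper's own z axis and vertical below 0.2 rad); the robot touches nothing.
It fails at once if the bar is run more than 6 mm past the line on the bed (y of soap_1 in the frame of line between -0.12 and 0.044 m and z of soap_1 in the frame of line below 0.02 m and x of soap_1 in the frame of line between -0.115 and 0 m).
It fails at once if another bar is dragged out of the magazine (not (x of soap_2 in the frame of magazine above 0.05 m) or not (x of soap_2 in the frame of magazine below 0.08 m) or not (z of soap_2 in the frame of magazine above 0.006 m) or not (x of soap_3 in the frame of magazine above 0.05 m) or not (x of soap_3 in the frame of magazine below 0.08 m) or not (z of soap_3 in the frame of magazine above 0.006 m) or not (x of soap_4 in the frame of magazine above 0.05 m) or not (x of soap_4 in the frame of magazine below 0.08 m) or not (z of soap_4 in the frame of magazine above 0.006 m)).
It fails at once if the wire head is pushed down (value of joint wire_head above 0.03 m).
It fails at once if a bottle, the beaker, the scraper or a guest bar is knocked or shifted (not (distance of white_bottle from where it was at the start of the episode below 0.03 m) or not (distance of blue_bottle from where it was at the start of the episode below 0.03 m) or not (distance of spray_bottle from where it was at the start of the episode below 0.03 m) or not (distance of amber_bottle from where it was at the start of the episode below 0.03 m) or not (distance of beaker from where it was at the start of the episode below 0.03 m) or not (distance of guest_bar_1 from where it was at the start of the episode below 0.03 m) or not (distance of guest_bar_2 from where it was at the start of the episode below 0.03 m) or not (distance of guest_bar_3 from where it was at the start of the episode below 0.03 m) or not (angle between white_bottle's own z axis and vertical below 0.2 rad) or not (angle between blue_bottle's own z axis and vertical below 0.2 rad) or not (angle between spray_bottle's own z axis and vertical below 0.2 rad) or not (angle between amber_bottle's own z axis and vertical below 0.2 rad) or not (angle between beaker's own z axis and vertical below 0.2 rad) or not (angle between guest_bar_1's own z axis and vertical below 0.2 rad) or not (angle between guest_bar_2's own z axis and vertical below 0.2 rad) or not (angle between guest_bar_3's own z axis and vertical below 0.2 rad) or not (distance of dropper_bottle from where it was at the start of the episode below 0.03 m) or not (distance of scraper from where it was at the start of the episode below 0.03 m) or not (angle between dropper_bottle's own z axis and vertical below 0.2 rad) or not (angle between scraper's own z axis and vertical below 0.2 rad)).
It also fails if it takes over 64 s, if anything falls off the work surface, if the arm or the gripper's body presses on something with over 40 N, if the wrist force passes 120 N, or if a joint passes its speed limit or range.

## Working session

There is one attempt and no reset: what is moved stays moved. The work goes in short steps, each a Python script; the robot and the scene stay as the last script left them, time stands still between calls to the robot, and variables do not carry over. Pictures are saved under pics/ and viewed, and the job is handed in when it is done.

```bash
mkdir -p pics; ls; cat > h.py <<'E'
import numpy as np, cv2
from cell import r, optics
def shot(n,save=None):
    d=optics.get_image(n)
    if save: cv2.imwrite('pics/'+save,cv2.cvtColor(d['pixels'],cv2.COLOR_RGB2BGR))
    return d
def world(d):
    h,w=d['depth'].shape
    K=np.array([[d['fx'],0,d['cx']],[0,d['fy'],d['cy']],[0,0,1]])
    uv=np.stack(np.meshgrid(np.arange(w),np.arange(h)),-1).reshape(-1,1,2).astype(np.float64)
    n=cv2.undistortPoints(uv,K,np.array(d['D'])).reshape(h,w,2)
    z=d['depth'].astype(float)
    P=np.stack([n[...,0]*z,n[...,1]*z,z],-1)
    T=np.linalg.inv(d['camera_from_world'])
    W=P@T[:3,:3].T+T[:3,3]; W[z==0]=np.nan
    return W
def proj(d,P):
    T=d['camera_from_world'];K=np.array([[d['fx'],0,d['cx']],[0,d['fy'],d['cy']],[0,0,1]])
    rv=cv2.Rodrigues(T[:3,:3])[0]
    return cv2.projectPoints(np.array(P,float).reshape(-1,3),rv,T[:3,3],K,np.array(d['D']))[0].reshape(-1,2)
E
python3 - <<'E'
from h import *
import pickle
for n in('scene','top'):
    d=shot(n,n+'0.png'); pickle.dump({k:np.array(v) for k,v in d.items()},open(n+'0.pkl','wb'))
    print(n,d['fx'],np.round(np.linalg.inv(d['camera_from_world'])[:3,3],3))
print(r.current_t(),r.finger_overhang,r.current_ee_rot(),r.current_opening())
E
```

```text
pics
scene 422.29865638990594 [ 1.032 -0.86   0.634]
top 477.82595180956946 [ 0.413 -0.083  1.537]
0.1 0.022 [ 2.18629213e-01  9.75807865e-01 -5.04486835e-04 -1.51423550e-04] 1.0019997498102586
```

View pics/scene0.png

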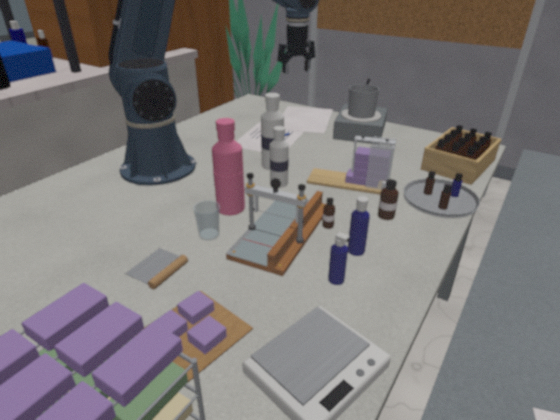

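View pics/top0.png

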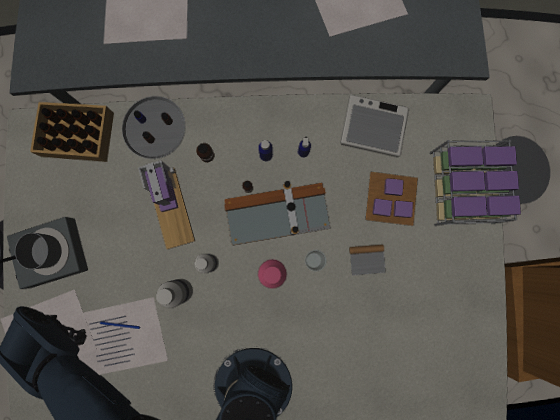

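```bash
python3 - <<'E'
from h import *
import pickle
d=pickle.load(open('top0.pkl','rb')); s=pickle.load(open('scene0.pkl','rb'))
def crop(d,u0,u1,v0,v1,f,n):
    p=cv2.cvtColor(d['pixels'],cv2.COLOR_RGB2BGR)[v0:v1,u0:u1]
    p=cv2.convertScaleAbs(cv2.resize(p,None,fx=f,fy=f,interpolation=cv2.INTER_CUBIC),alpha=1.5)
    cv2.imwrite('pics/'+n,p)
crop(d,110,250,130,310,3.3,'c1.png'); crop(d,210,345,165,285,5,'c2.png'); crop(s,200,440,80,280,3,'c3.png')
E
```

```text
(no output)
```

View pics/c1.png

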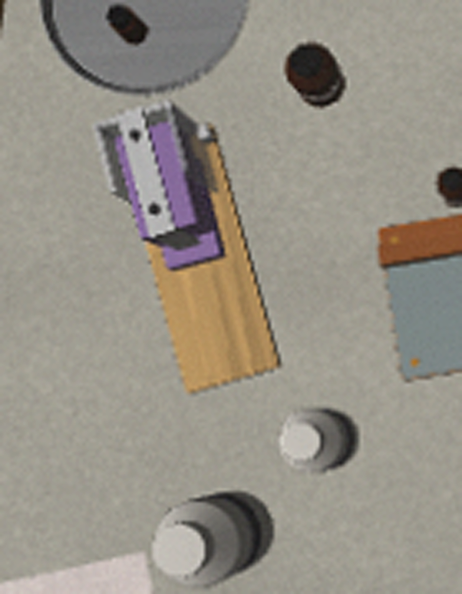

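View pics/c2.png

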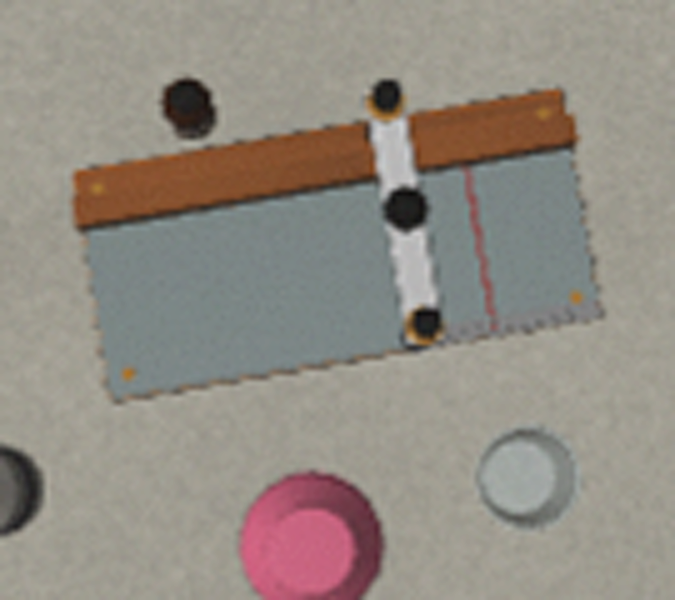

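View pics/c3.png

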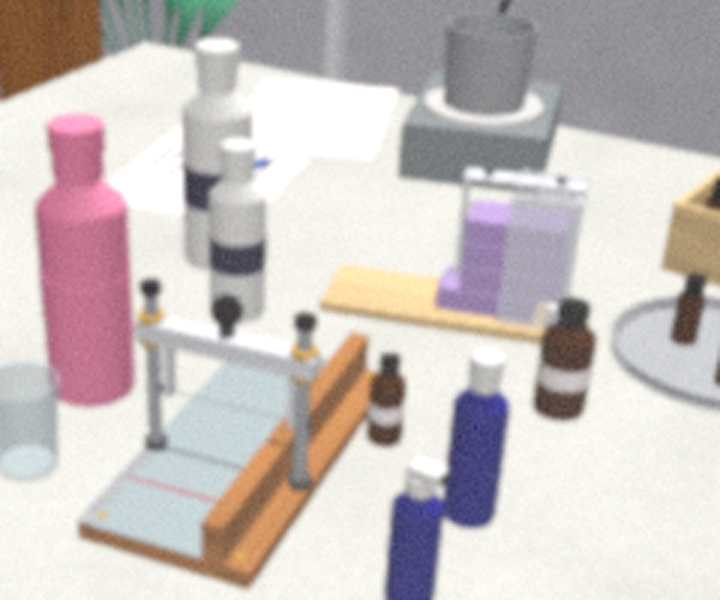

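```bash
python3 - <<'E'
from h import *
import pickle
d=pickle.load(open('top0.pkl','rb')); W=world(d)
hsv=cv2.cvtColor(d['pixels'],cv2.COLOR_RGB2HSV)
def at(u,v): print((u,v),d['pixels'][v,u],hsv[v,u],np.round(W[v,u],3))
for p in [(178,230),(170,205),(165,170),(158,185),(250,230),(310,215),(290,150),(260,195),(307,200),(205,262),(172,293),(271,272),(314,260),(120,215),(206,152),(248,185),(290,208),(291,193)]: at(*p)
# plane heights
def rectfit(m,name):
    m=cv2.morphologyEx(m.astype(np.uint8),cv2.MORPH_OPEN,np.ones((3,3)))
    n,l,st,_=cv2.connectedComponentsWithStats(m)
    k=1+np.argmax(st[1:,4]); P=W[l==k]; P=P[~np.isnan(P[:,0])]
    print(name,len(P),'z med',np.round(np.median(P[:,2]),4),cv2.minAreaRect((P[:,:2]*1000).astype(np.float32)),st[k])
    return P
H,S,V=hsv[...,0],hsv[...,1],hsv[...,2]
z=W[...,2]; X=W[...,0];Y=W[...,1]
box=lambda u0,u1,v0,v1:(np.arange(560)[None]>=u0)&(np.arange(560)[None]<u1)&(np.arange(420)[:,None]>=v0)&(np.arange(420)[:,None]<v1)
rectfit(box(140,215,150,260)&(S>90)&(H<30)&(z<.025),'plate')
rectfit(box(220,340,175,250)&(abs(z-.018)<.008)&(H>70)&(H<120),'bed')
rectfit(box(215,340,175,250)&(abs(z-.053)<.01)&(S>100),'fence')
rectfit(box(140,200,170,215)&(H>120)&(S>60)&(abs(z-.038)<.006),'soap1')
red=box(290,335,190,240)&((H<8)|(H>170))&(S>60)&(z<.03)
P=W[red]; print(len(P)); print(np.round(P[:, :],3)[::4])
E
```

```text
(178, 230) [108  85  56] [ 17 123 108] [0.507 0.226 0.013]
(170, 205) [ 91  73 105] [137  78 105] [0.586 0.246 0.036]
(165, 170) [40 37 40] [150  19  40] [0.681 0.24  0.131]
(158, 185) [107 105 106] [165   5 107] [0.633 0.256 0.154]
(250, 230) [84 91 90] [86 20 91] [ 0.5   -0.006  0.018]
(310, 215) [82 90 90] [90 23 90] [ 0.542 -0.199  0.019]
(290, 150) [107 105  96] [ 25  26 107] [ 0.76  -0.142  0.   ]
(260, 195) [88 52 27] [ 12 177  88] [ 0.612 -0.041  0.013]
(307, 200) [81 88 87] [86 20 88] [ 0.591 -0.191  0.019]
(205, 262) [131 128 122] [ 20  18 131] [0.403 0.115 0.184]
(172, 293) [38 38 35] [30 20 38] [0.321 0.201 0.235]
(271, 272) [133  67  85] [172 127 133] [ 0.373 -0.071  0.262]
(314, 260) [108 112 109] [ 68   9 112] [ 0.399 -0.208  0.001]
(120, 215) [104 102  95] [ 23  22 104] [0.562 0.422 0.   ]
(206, 152) [28 22 19] [10 82 28] [0.742 0.122 0.084]
(248, 185) [23 23 21] [30 22 23] [ 0.635 -0.007  0.083]
(290, 208) [24 20 21] [173  43  24] [ 0.551 -0.13   0.174]
(291, 193) [108 108 105] [ 30   7 108] [ 0.598 -0.136  0.143]
plate 1271 z med 0.0123 ((569.2230224609375, 249.40536499023438), (227.58050537109375, 97.5473861694336), 13.976778030395508) [ 155  174   39   75 1271]
bed 1840 z med 0.018 ((522.789306640625, -34.23609161376953), (106.78366088867188, 188.73655700683594), 8.056865692138672) [ 228  202   62   41 1840]
fence 353 z med 0.0529 ((585.0263061523438, -23.971115112304688), (18.665258407592773, 188.34852600097656), 8.097613334655762) [225 195  60  15 353]
soap1 24 z med 0.0382 ((591.0443725585938, 231.88861083984375), (19.43564224243164, 9.807452201843262), 2.5403127670288086) [173 200   4   7  24]
35
[[ 0.598 -0.175  0.018]
 [ 0.588 -0.178  0.02 ]
 [ 0.579 -0.181  0.011]
 [ 0.569 -0.184  0.016]
 [ 0.556 -0.183  0.018]
 [ 0.543 -0.183  0.018]
 [ 0.529 -0.185  0.026]
 [ 0.52  -0.189  0.016]
 [ 0.507 -0.188  0.019]]
```

```bash
cat > fit.py <<'E'
from h import *
from scipy.ndimage import map_coordinates, gaussian_filter
from scipy.optimize import least_squares
def ray_z(d,uv,z):
    K=np.array([[d['fx'],0,d['cx']],[0,d['fy'],d['cy']],[0,0,1]],float)
    n=cv2.undistortPoints(np.array(uv,float).reshape(-1,1,2),K,np.array(d['D'])).reshape(-1,2)
    T=np.linalg.inv(d['camera_from_world']); o=T[:3,3]
    v=np.c_[n,np.ones(len(n))]@T[:3,:3].T
    return o+v*((z-o[2])/v[:,2])[:,None]
def pose(p,L):
    c,s=np.cos(p[2]),np.sin(p[2]); L=np.atleast_2d(L)
    return np.c_[p[0]+c*L[:,0]-s*L[:,1],p[1]+s*L[:,0]+c*L[:,1]]
def measure(d,chan,p,a,b,z,half=5,kind='edge',n=None,sign=0):
    """subpixel points on the edge/line a-b (local xy) at height z"""
    w=pose(p,[a,b]); w=np.c_[w,[z,z]]
    q=proj(d,w); L=np.linalg.norm(q[1]-q[0]); n=n or max(int(L),3)
    t=(q[1]-q[0])/L; nn=np.array([-t[1],t[0]])
    # normal pointing local left of a->b is not tracked; sign: gradient sign wanted along nn (0 any)
    off=np.arange(-half,half+.01,.25); out=[]
    for k in np.linspace(.08,.92,n):
        c=q[0]+(q[1]-q[0])*k; s=c+off[:,None]*nn
        v=map_coordinates(chan,[s[:,1],s[:,0]],order=1)
        v=np.convolve(np.pad(v,3,'edge'),np.ones(7)/7,'valid')
        g=np.gradient(v) if kind=='edge' else v-np.median(v)
        g=np.abs(g) if (kind=='edge' and sign==0) else (g*sign if kind=='edge' else g)
        i=np.argmax(g)
        if 0<i<len(off)-1 and g[i]>0:
            lo,hi=max(0,i-5),i+6; ww=np.clip(g[lo:hi]-.3*g[i],0,None)
            out.append(c+nn*np.sum(ww*off[lo:hi])/ww.sum())
    return ray_z(d,out,z)[:,:2] if out else np.zeros((0,2))
def fitpose(d,edges,p0,it=4,verbose=True):
    p=np.array(p0,float)
    for _ in range(it):
        M=[(measure(d,ch,p,a,b,z,hf,kind,sign=sg),np.array(a,float),np.array(b,float),nm) for nm,ch,a,b,z,hf,kind,sg in edges]
        def res(x):
            o=[]
            for m,a,b,_ in M:
                if not len(m): continue
                c,s=np.cos(x[2]),np.sin(x[2]); l=(m-x[:2])@np.array([[c,-s],[s,c]])
                t=(b-a)/np.linalg.norm(b-a); o.append(((l-a)@np.array([-t[1],t[0]])))
            return np.concatenate(o)*1000
        p=least_squares(res,p,loss='soft_l1',x_scale=[.01,.01,.05]).x
    if verbose:
        for m,a,b,nm in M:
            if len(m):
                c,s=np.cos(p[2]),np.sin(p[2]); l=(m-p[:2])@np.array([[c,-s],[s,c]]);t=(b-a)/np.linalg.norm(b-a)
                e=((l-a)@np.array([-t[1],t[0]]))*1000; print('  ',nm,len(m),'res mm med %.1f sd %.1f'%(np.median(e),e.std()))
    return p
def chans(d):
    f=d['pixels'].astype(float); R,G,B=f[...,0],f[...,1],f[...,2]
    return dict(g=f.mean(-1),red=R-G,rb=R-B,pur=B-G)
def cutter_edges(C):
    return [('line',C['red'],(-.05,-.09),(.03,-.09),.018,3,'line',0),
     ('fencefoot',C['rb'],(.035,.15),(.035,-.01),.053,4,'edge',0),
     ('fenceback',C['rb'],(.053,.15),(.053,-.01),.053,4,'edge',0),
     ('infeed',C['g'],(-.07,.16),(.03,.16),.018,4,'edge',0),
     ('outfeed',C['g'],(-.07,-.16),(.03,-.16),.018,4,'edge',0),
     ('front',C['g'],(-.075,.15),(-.075,-.02),.018,4,'edge',0)]
def mag_edges(C):
    return [('front',C['rb'],(-.125,-.045),(-.125,.045),.012,4,'edge',0),
     ('left',C['rb'],(-.12,.048),(-.01,.048),.012,4,'edge',0),
     ('right',C['rb'],(-.12,-.048),(.06,-.048),.012,4,'edge',0)]
E
python3 - <<'E'
from fit import *
import pickle
yaw=np.radians(8.06)
line0=np.array([.598,-.175])
c0=line0-pose([0,0,yaw],[.035,-.09])[0]
m0=np.array([.569,.249])
for n in('top','scene'):
    d=pickle.load(open(n+'0.pkl','rb'));C=chans(d)
    p=fitpose(d,cutter_edges(C),[*c0,yaw]); print(n,'cutter',p.round(4),np.degrees(p[2]).round(2),'line',pose(p,[.035,-.09]).round(4))
    m=fitpose(d,mag_edges(C),[*m0,np.radians(14)]); print(n,'mag',m.round(4),np.degrees(m[2]).round(2))
E
```

```text
line 24 res mm med 0.4 sd 0.5
   fencefoot 51 res mm med 0.7 sd 0.3
   fenceback 51 res mm med 0.5 sd 4.4
   infeed 31 res mm med 0.7 sd 1.3
   outfeed 31 res mm med -1.1 sd 1.0
   front 53 res mm med -1.2 sd 0.7
top cutter [ 0.5493 -0.0937  0.1359] 7.79 line [[ 0.5961 -0.1781]]
   front 27 res mm med -0.1 sd 0.3
   left 33 res mm med -0.6 sd 0.2
   right 55 res mm med 0.4 sd 0.5
top mag [0.5799 0.2529 0.2671] 15.3
   line 26 res mm med 1.0 sd 1.2
   fencefoot 36 res mm med 0.3 sd 4.1
   fenceback 36 res mm med -0.1 sd 3.4
   infeed 32 res mm med -13.2 sd 11.8
   outfeed 39 res mm med -0.1 sd 0.4
   front 39 res mm med -0.0 sd 4.8
scene cutter [ 0.5496 -0.0906  0.1415] 8.11 line [[ 0.5969 -0.1748]]
   front 14 res mm med -0.1 sd 1.5
   left 33 res mm med 8.0 sd 1.5
   right 58 res mm med -1.9 sd 2.0
scene mag [0.5816 0.2428 0.2131] 12.21
```

```bash
cat > poses.py <<'E'
cut=[.5493,-.0937,.1359]; mag=[.5799,.2529,.2671]
E
cat > ov.py <<'E'
from fit import *
def overlay(d,polys,u0,u1,v0,v1,f,name,a=1.6):
    p=cv2.cvtColor(d['pixels'],cv2.COLOR_RGB2BGR)[v0:v1,u0:u1]
    p=cv2.convertScaleAbs(cv2.resize(p,None,fx=f,fy=f,interpolation=cv2.INTER_CUBIC),alpha=a)
    for (pp,pts,col) in polys:
        l=np.array(pts,float); w=np.c_[pose(pp,l[:,:2]),l[:,2]]
        q=proj(d,w); q=((q-[u0,v0]+.5)*f).astype(int)
        cv2.polylines(p,[q.reshape(-1,1,2)],True,col,1)
    cv2.imwrite('pics/'+name,p)
def rect(x0,x1,y0,y1,z): return [(x0,y0,z),(x1,y0,z),(x1,y1,z),(x0,y1,z)]
E
python3 - <<'E'
from ov import *; from poses import *
import pickle
d=pickle.load(open('top0.pkl','rb')); s=pickle.load(open('scene0.pkl','rb'))
po=[(mag,rect(-.125,.125,-.048,.048,.012),(0,255,0)),(mag,rect(.015,.115,-.028,.028,.116),(0,0,255)),(mag,rect(-.005,.095,-.028,.028,.038),(255,255,0)),
(cut,rect(-.075,.035,-.16,.16,.018),(0,255,0)),(cut,rect(.035,.053,-.16,.16,.053),(0,0,255)),(cut,rect(-.075,.035,-.0901,-.0899,.018),(255,0,0))]
overlay(d,po,125,345,150,270,3.6,'o1.png'); overlay(s,po,220,420,120,280,3.7,'o2.png',1.3)
E
```

```text
(no output)
```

View pics/o1.png

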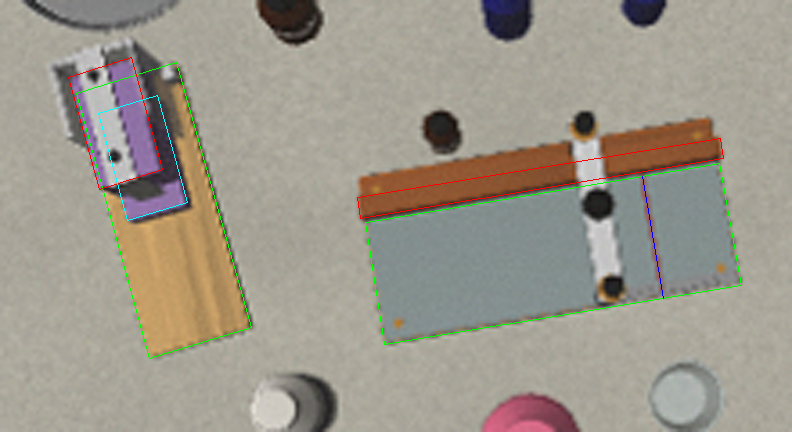

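View pics/o2.png

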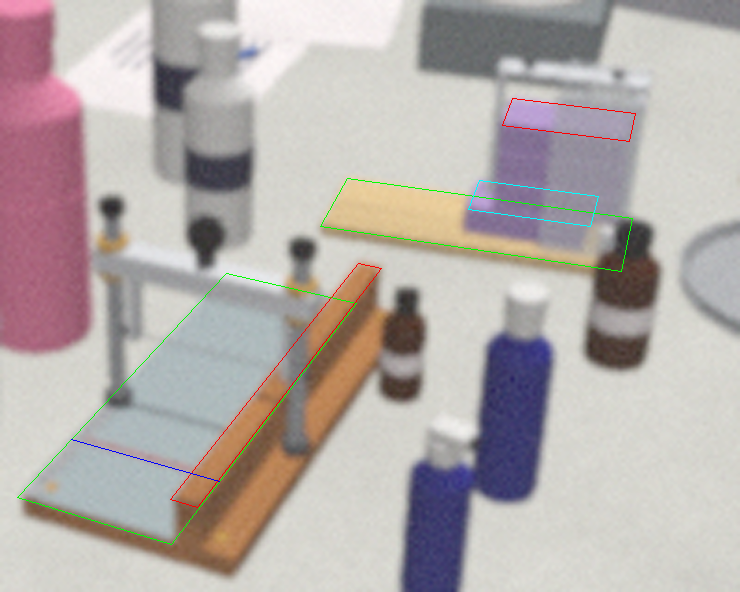

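```bash
python3 - <<'E'
from ov import *; from poses import *
import pickle
from scipy.spatial.transform import Rotation as Ro
d=pickle.load(open('top0.pkl','rb')); C=chans(d)
def loc(p,w):
    c,s=np.cos(p[2]),np.sin(p[2]); return (w-np.array(p[:2]))@np.array([[c,-s],[s,c]])
for nm,a,b in [('front',(-.005,-.028),(-.005,.028)),('right',(-.005,-.028),(.012,-.028)),('left',(-.005,.028),(.012,.028))]:
    m=measure(d,C['pur'],mag,a,b,.038,3,'edge'); print(nm,(loc(mag,m)*1000).round(1)[::2].tolist())
W=world(d); sel=(abs(W[...,2]-.053)<.004); L=loc(cut,W[...,:2].reshape(-1,2)).reshape(420,560,2)
m=sel&(abs(L[...,0]-.044)<.03)&(abs(L[...,1]-.07)<.06)
print('fence top x pct',np.percentile(L[...,0][m],[1,5,25,50,75,95,99]).round(4), m.sum())
# stack top: z~.116
m=(abs(W[...,2]-.116)<.004); Lm=loc(mag,W[...,:2].reshape(-1,2)).reshape(420,560,2); m&=(abs(Lm[...,0]-.06)<.08)&(abs(Lm[...,1])<.06)
print('stack',m.sum(),np.percentile(Lm[m],[2,50,98],axis=0).round(3))
# objects: cluster heights
def obj(nm,u,v,rad=12):
    w=W[v-rad:v+rad,u-rad:u+rad].reshape(-1,3); w=w[w[:,2]>.02]
    t=w[w[:,2]>w[:,2].max()-.03]; print(nm,'top z %.3f'%np.nanmax(w[:,2]),'xy',np.median(t[:,:2],0).round(3),'zmed %.3f'%np.median(t[:,2]))
for nm,u,v in [('white small',205,262),('white big',170,292),('pink',271,272),('beaker',314,260),('amber',206,152),('dropper',248,185),('blue',265,150),('spray',304,147)]: obj(nm,u,v)
# kinematics from IK
def q(R): return Ro.from_matrix(R).as_quat()
rows=[]
for x,y,z in [(.5,0,.1),(.5,0,.3),(.4,0,.2),(.7,0,.1),(.6,.2,.2),(.3,0,.3)]:
    a=np.arctan2(y,x); R=Ro.from_euler('z',a)*Ro.from_euler('y',np.pi)
    s=r.inverse_kinematics([x,y,z],R.as_quat()); rows.append((x,y,z,s)); print((x,y,z),None if s is None else np.round(s,3))
D=[(np.hypot(x,y),z,s) for x,y,z,s in rows if s is not None]
def res(k):
    o=[]
    for rr,z,s in D:
        a1=s[1];a2=s[1]+s[2]
        o+= [k[0]+k[1]*np.sin(a1)+k[2]*np.sin(a2)+k[5]*np.cos(a2)-rr, k[3]+k[1]*np.cos(a1)+k[2]*np.cos(a2)-k[5]*np.sin(a2)-k[4]-z]
    return o
f=least_squares(res,[0,.4,.4,.2,.2,0]);print(f.x.round(4),f.cost)
E
```

```text
front [[-10.2, -23.6], [-9.5, -17.8], [-9.2, -11.9], [-9.4, -6.0], [-8.6, -0.1], [-8.9, 5.7], [-8.5, 11.6], [-8.5, 17.5], [-7.1, 23.5]]
right [[-3.7, -30.6], [3.4, -30.8], [10.6, -30.7]]
left [[-3.7, 27.3], [3.5, 28.0], [10.6, 27.7]]
fence top x pct [0.0362 0.0371 0.0404 0.0452 0.0498 0.0533 0.0539] 180
stack 287 [[ 0.014 -0.039]
 [ 0.066 -0.013]
 [ 0.119  0.031]]
white small top z 0.192 xy [0.401 0.126] zmed 0.185
white big top z 0.252 xy [0.314 0.218] zmed 0.244
pink top z 0.269 xy [ 0.365 -0.072] zmed 0.261
beaker top z 0.092 xy [ 0.397 -0.211] zmed 0.082
amber top z 0.118 xy [0.75 0.13] zmed 0.110
dropper top z 0.090 xy [ 0.636 -0.001] zmed 0.067
blue top z 0.158 xy [ 0.746 -0.06 ] zmed 0.149
spray top z 0.131 xy [ 0.754 -0.184] zmed 0.124
(0.5, 0, 0.1) [-0.093  0.486  1.901 -0.     0.755 -1.664]
(0.5, 0, 0.3) [-0.093  0.212  1.719 -0.     1.211 -1.664]
(0.4, 0, 0.2) [-0.117  0.152  2.07  -0.     0.92  -1.687]
(0.7, 0, 0.1) [-0.066  0.785  1.328 -0.     1.029 -1.637]
(0.6, 0.2, 0.2) [ 0.248  0.554  1.476 -0.     1.112 -1.644]
(0.3, 0, 0.3) [-0.156 -0.204  2.136  0.     1.209 -1.726]
[0.0028 0.4852 0.4377 0.6499 0.6328 0.0401] 2.270325802718085e-07
```

```bash
cat > m.py <<'E'
from ov import *; from poses import *
from scipy.spatial.transform import Rotation as Ro
def ori(yaw,tilt,flip=1):
    """tool z leans by tilt towards horizontal direction yaw; jaws horizontal, across yaw"""
    z=np.array([np.sin(tilt)*np.cos(yaw),np.sin(tilt)*np.sin(yaw),-np.cos(tilt)])
    y=flip*np.array([-np.sin(yaw),np.cos(yaw),0]); x=np.cross(y,z)
    return Ro.from_matrix(np.c_[x,y,z]).as_quat()
def P(fr,x,y,z): return np.array([*pose(fr,[x,y])[0],z])
def tcp(g,q): return np.array(g)-.003*Ro.from_quat(q).apply([0,0,1])   # grasp point -> TCP
E
python3 - <<'E'
from m import *
t=np.radians(35)
for fl in(1,-1):
    q=ori(mag[2],t,fl)
    for x,z in[(-.06,.12),(-.004,.036),(-.055,.036)]:
        s=r.inverse_kinematics(tcp(P(mag,x,-.0015,z),q),q); print(fl,x,z,None if s is None else s.round(2))
    q=ori(mag[2],0,fl); s=r.inverse_kinematics(P(mag,-.05,-.0015,.035),q); print('vert',None if s is None else s.round(2))
    q=ori(cut[2]+np.pi/2,0,fl); s=r.inverse_kinematics(P(cut,-.027,.07,.05),q); print('cut',None if s is None else s.round(2))
    q=ori(cut[2]+np.pi/2,-np.radians(20),fl); s=r.inverse_kinematics(P(cut,.007,.02,.05),q); print('push lean',None if s is None else s.round(2))
    q=ori(cut[2],0,fl); s=r.inverse_kinematics(P(cut,-.0,.02,.05),q); print('side',None if s is None else s.round(2))
D=[]
for tt in(0,.3,.6,-.3):
  for x,z in((.5,.2),(.6,.1)):
    a=.0; q=ori(0,tt,1); s=r.inverse_kinematics([x,0,z],q)
    if s is not None: D.append((x,z,tt,s))
def res(k):
    o=[]
    for x,z,tt,s in D:
        a1=s[1];a2=s[1]+s[2];rr=np.sqrt(max(x*x-k[6]**2,0))
        o+=[k[0]+k[1]*np.sin(a1)+k[2]*np.sin(a2)+k[5]*np.cos(a2)+k[4]*np.sin(tt)*rr/x-rr,k[3]+k[1]*np.cos(a1)+k[2]*np.cos(a2)-k[5]*np.sin(a2)-k[4]*np.cos(tt)-z]
    return o
f=least_squares(res,[0,.48,.44,.4,.35,0,.047]);print(f.x.round(3),f.cost)
E
```

```text
1 -0.06 0.12 None
1 -0.004 0.036 [0.36 0.68 1.95 3.65 0.1  1.14]
1 -0.055 0.036 [0.37 0.63 2.07 3.46 0.18 1.34]
vert [ 0.34  0.71  1.7  -0.    0.74 -1.5 ]
cut [-0.15  0.6   1.88 -0.    0.67  2.86]
push lean None
side [-0.22  0.64  1.78 -0.    0.72 -1.93]
-1 -0.06 0.12 None
-1 -0.004 0.036 [ 0.36  0.68  1.95  3.65  0.1  -2.  ]
-1 -0.055 0.036 [ 0.37  0.63  2.07  3.46  0.18 -1.8 ]
vert [ 0.34  0.71  1.7  -0.    0.74  1.64]
cut [-0.15  0.6   1.88 -0.    0.67 -0.28]
push lean [-0.07  0.66  1.81 -0.56  0.68  0.23]
side [-0.22  0.64  1.78 -0.    0.72  1.22]
[0.002 0.487 0.439 0.262 0.244 0.041 0.021] 5.195768936110849e-08
```

```bash
python3 - <<'E'
from m import *
for td in(20,23,26,29,32,35,38,42):
    q=ori(mag[2],np.radians(td),-1); o=[]
    for x,z in[(-.012,.034),(-.035,.034),(-.055,.034),(-.06,.06),(-.012,.06)]:
        s=r.inverse_kinematics(tcp(P(mag,x,-.0015,z),q),q); o.append('None' if s is None else '%.2f/%.2f/%.2f'%tuple(s[3:]))
    print(td,o)
E
```

```text
20 ['-0.09/0.30/1.74', '-0.11/0.27/1.76', '-0.13/0.24/1.78', '-0.11/0.28/1.76', '-0.08/0.35/1.72']
23 ['-0.15/0.22/1.79', '-0.18/0.19/1.83', '-0.22/0.16/1.87', '-0.17/0.21/1.82', '-0.12/0.27/1.76']
26 ['-0.26/0.14/1.90', '-0.36/0.11/2.00', '-0.50/0.08/2.15', '-0.32/0.13/1.97', '-0.19/0.19/1.84']
29 ['-0.63/0.07/2.27', 'None', 'None', 'None', '-0.36/0.12/2.01']
32 ['None', '3.82/0.08/-2.17', '3.65/0.10/-2.00', 'None', 'None']
35 ['3.59/0.12/-1.94', '3.50/0.15/-1.85', '3.45/0.19/-1.80', '3.57/0.14/-1.92', '3.90/0.08/-2.25']
38 ['3.43/0.20/-1.78', '3.40/0.24/-1.74', '3.38/0.27/-1.72', '3.43/0.22/-1.78', '3.53/0.15/-1.88']
42 ['3.35/0.31/-1.70', '3.34/0.35/-1.68', '3.33/0.38/-1.67', '3.36/0.33/-1.70', '3.39/0.26/-1.74']
```

```bash
python3 - <<'E'
from m import *
t=np.radians(25); q=ori(mag[2],t,1); y=-.0015
def st(s): print(s,'t %.2f'%r.current_t(),'tcp',np.round(r.current_tool_pos(),4),'F',np.round(r.current_contact_force(),1),'q',np.round(r.current_q(),2),'op %.3f'%r.current_opening())
G=lambda x,z:tcp(P(mag,x,y,z),q)
r.move_to(G(-.06,.075),q); st('hover')
r.set_gripper(.67,60); st('grip')
F0=np.array(r.current_contact_force())
z=.040
r.move_linear(G(-.052,z)); st('pre')
while z>.0195:
    z-=.0015; r.move_linear(G(-.052,z),vel=.03)
    F=np.array(r.current_contact_force())-F0
    if abs(F[2])>3: st('touch z=%.4f'%z); break
else: st('no touch')
E
```

```text
hover t 1.68 tcp [0.5213 0.2359 0.0781] F [-0.3  0.4 -0. ] q [ 0.36  0.53  1.99 -0.21  0.19 -1.28] op 0.998
grip t 2.08 tcp [0.5212 0.2355 0.0778] F [-0.9 -0.5 -0.4] q [ 0.36  0.53  1.99 -0.21  0.19 -1.28] op 0.667
pre t 2.47 tcp [0.5287 0.2373 0.0425] F [0.4 0.5 1.3] q [ 0.36  0.61  1.97 -0.31  0.12 -1.18] op 0.668
touch z=0.0280 t 4.47 tcp [0.5291 0.2375 0.0311] F [-1.4 -1.9  4.7] q [ 0.36  0.64  1.97 -0.39  0.1  -1.1 ] op 0.668
```

```bash
python3 - <<'E'
from m import *
t=np.radians(25); q=ori(mag[2],t,1); y=-.0015
def st(s): print(s,'t %.2f'%r.current_t(),'tcp',np.round(r.current_tool_pos(),4),'F',np.round(r.current_contact_force(),1),'op %.3f'%r.current_opening())
G=lambda x,z:tcp(P(mag,x,y,z),q)
r.move_linear(G(-.052,.0297)); r.set_gripper(.88); st('open')
for x in(-.025,-.018,-.015,-.012):
    r.move_linear(G(x,.0297),vel=.06); st(x)
    F=np.array(r.current_contact_force())
    if np.linalg.norm(F[:2])>6: print('contact');break
shot('scene','g1.png'); shot('top','g1t.png')
import cv2
for f,c in(('g1.png',(300,420,110,210)),('g1t.png',(130,220,140,260))):
    p=cv2.imread('pics/'+f)[c[2]:c[3],c[0]:c[1]]; cv2.imwrite('pics/c'+f,cv2.convertScaleAbs(cv2.resize(p,None,fx=5,fy=5,interpolation=cv2.INTER_CUBIC),alpha=1.5))
E
```

```text
open t 5.03 tcp [0.5289 0.2374 0.0323] F [-0.5  0.2 -0.2] op 0.882
-0.025 t 5.63 tcp [0.5545 0.2444 0.0322] F [-0.4 -1.1  0.1] op 0.881
-0.018 t 5.90 tcp [0.5617 0.2464 0.0324] F [-0.2 -0.   0.1] op 0.879
-0.015 t 6.15 tcp [0.5646 0.2471 0.0324] F [ 0.1 -0.6  0.8] op 0.878
-0.012 t 6.40 tcp [0.5677 0.248  0.0324] F [-0.7  0.8  0.1] op 0.882
```

View pics/cg1.png

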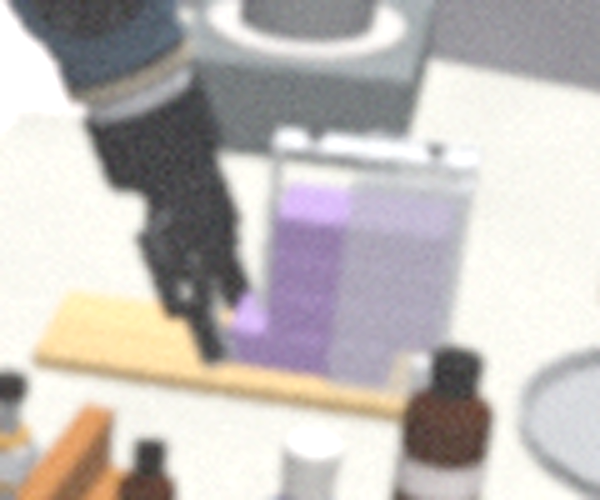

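View pics/cg1t.png

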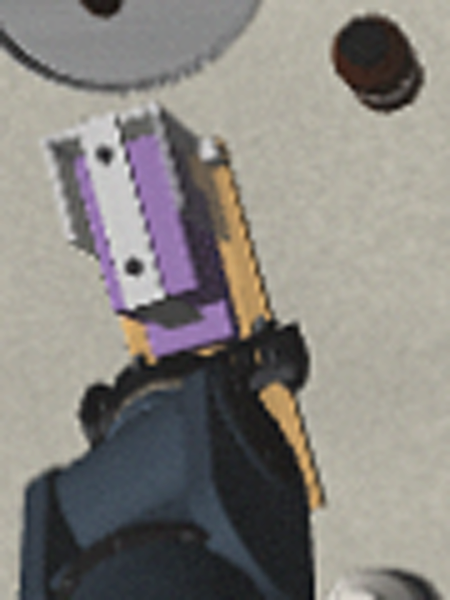

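```bash
python3 - <<'E'
from m import *
t=np.radians(25); q=ori(mag[2],t,1); y=-.0015
def st(s): print(s,'t %.2f'%r.current_t(),'tcp',np.round(r.current_tool_pos(),4),'F',np.round(r.current_contact_force(),1),'op %.3f'%r.current_opening())
G=lambda x,z:tcp(P(mag,x,y,z),q)
for x in(-.008,-.004,-.001):
    r.move_linear(G(x,.0297),vel=.06); st(x)
    F=np.array(r.current_contact_force())
    if np.linalg.norm(F[:2])>5: print('contact');break
shot('scene','g2.png'); shot('top','g2t.png')
import cv2
for f,c in(('g2.png',(320,400,120,200)),('g2t.png',(140,210,150,220))):
    p=cv2.imread('pics/'+f)[c[2]:c[3],c[0]:c[1]]; cv2.imwrite('pics/c'+f,cv2.convertScaleAbs(cv2.resize(p,None,fx=7,fy=7,interpolation=cv2.INTER_CUBIC),alpha=1.6))
E
```

```text
-0.008 t 6.75 tcp [0.5716 0.2491 0.0325] F [-0.   0.3 -0.8] op 0.881
-0.004 t 7.00 tcp [0.5755 0.2501 0.0325] F [ 0.3 -0.7  1. ] op 0.880
-0.001 t 7.25 tcp [0.5782 0.2509 0.0324] F [-0.1  0.2 -0.2] op 0.881
```

View pics/cg2.png

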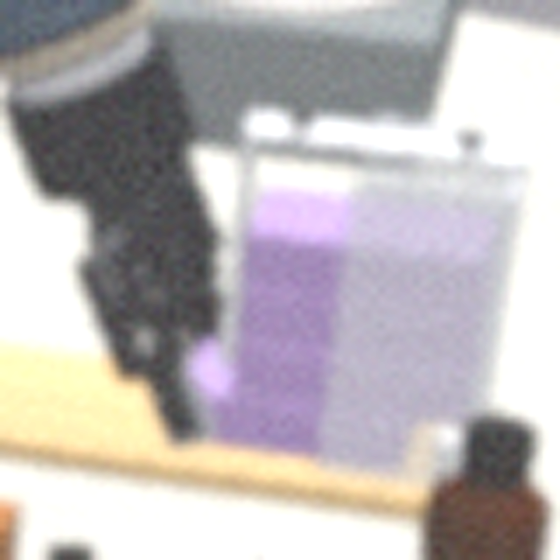

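View pics/cg2t.png

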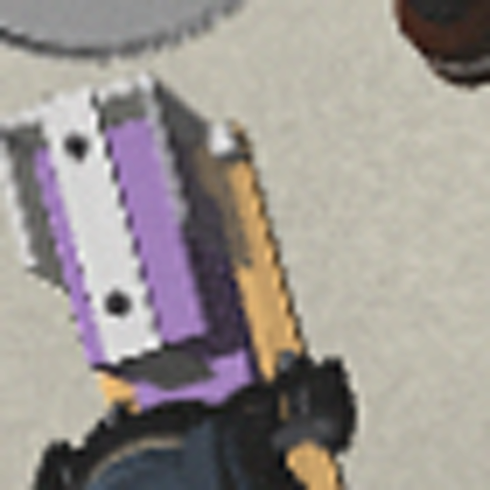

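```bash
python3 - <<'E'
from m import *
t=np.radians(25); q=ori(mag[2],t,1); y=-.0015
def st(s): print(s,'t %.2f'%r.current_t(),'tcp',np.round(r.current_tool_pos(),4),'F',np.round(r.current_contact_force(),1),'op %.3f'%r.current_opening())
G=lambda x,z:tcp(P(mag,x,y,z),q)
r.set_gripper(.3,80); st('closed')
r.move_linear(G(-.012,.0297),vel=.05); st('pull11')
shot('scene','g3.png'); shot('top','g3t.png')
import cv2
for f,c in(('g3.png',(320,400,120,200)),('g3t.png',(140,210,150,220))):
    p=cv2.imread('pics/'+f)[c[2]:c[3],c[0]:c[1]]; cv2.imwrite('pics/c'+f,cv2.convertScaleAbs(cv2.resize(p,None,fx=5,fy=5,interpolation=cv2.INTER_CUBIC),alpha=1.6))
a=cv2.imread('pics/cg3.png');b=cv2.imread('pics/cg3t.png');cv2.imwrite('pics/cg3b.png',np.hstack([a,cv2.resize(b,(400,400))]))
E
```

```text
closed t 7.68 tcp [0.5781 0.251  0.0329] F [-3.6 -0.3  6.2] op 0.635
pull11 t 8.05 tcp [0.5671 0.2479 0.0328] F [-3.7 -0.8 10.1] op 0.637
```

View pics/cg3b.png

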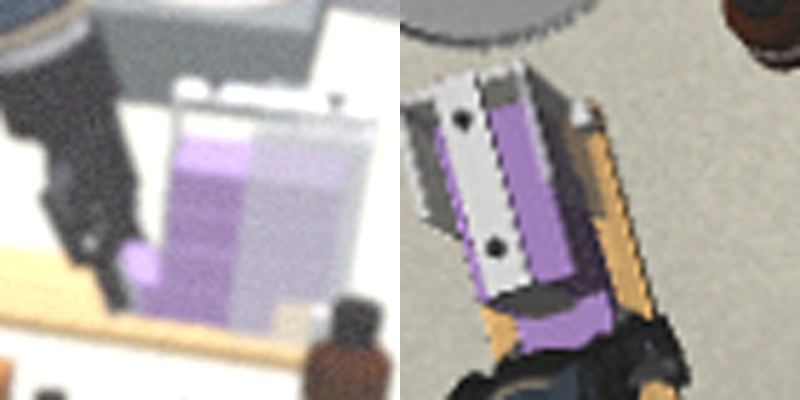

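```bash
python3 - <<'E'
from m import *
t=np.radians(25); q=ori(mag[2],t,1); y=-.0015
def st(s): print(s,'t %.2f'%r.current_t(),'tcp',np.round(r.current_tool_pos(),4),'F',np.round(r.current_contact_force(),1),'op %.3f'%r.current_opening())
G=lambda x,z:tcp(P(mag,x,y,z),q)
r.move_linear(G(-.03,.0300),vel=.08); st('p')
r.move_linear(G(-.052,.0300),vel=.08); st('p')
shot('scene','g4.png'); shot('top','g4t.png')
import cv2
for f,c in(('g4.png',(320,400,120,200)),('g4t.png',(140,210,150,220))):
    p=cv2.imread('pics/'+f)[c[2]:c[3],c[0]:c[1]]; cv2.imwrite('pics/c'+f,cv2.convertScaleAbs(cv2.resize(p,None,fx=5,fy=5,interpolation=cv2.INTER_CUBIC),alpha=1.6))
a=cv2.imread('pics/cg4.png');b=cv2.imread('pics/cg4t.png');cv2.imwrite('pics/cg4b.png',np.hstack([a,cv2.resize(b,(400,400))]))
E
```

```text
p t 8.53 tcp [0.5489 0.2429 0.0329] F [-11.5  -1.8  15.4] op 0.640
p t 8.95 tcp [0.528  0.2372 0.0328] F [-10.7  -1.9  15.5] op 0.639
```

View pics/cg4b.png

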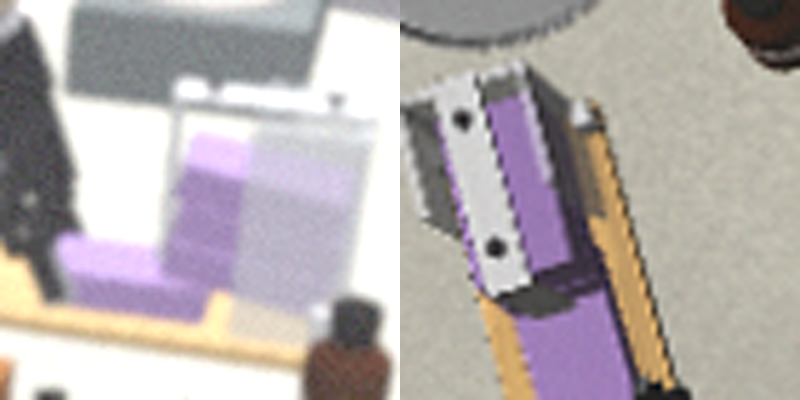

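```bash
python3 - <<'E'
from m import *
t=np.radians(25); q=ori(mag[2],t,1); y=-.0015
qv=ori(mag[2],0,1)
def st(s): print(s,'t %.2f'%r.current_t(),'tcp',np.round(r.current_tool_pos(),4),'F',np.round(r.current_contact_force(),1),'op %.3f'%r.current_opening())
G=lambda x,z,q:tcp(P(mag,x,y,z),q)
r.set_gripper(.9); st('open')
r.move_linear(G(-.075,.034,q)); 
r.move_linear(G(-.075,.075,q),vel=.2)
r.move_to(G(-.046,.075,qv),qv); st('vert')
shot('top','g5t.png'); p=cv2.imread('pics/g5t.png')[140:270,130:230]
cv2.imwrite('pics/cg5t.png',cv2.convertScaleAbs(cv2.resize(p,None,fx=4,fy=4,interpolation=cv2.INTER_CUBIC),alpha=1.6))
shot('scene','g5.png'); p=cv2.imread('pics/g5.png')[110:210,300:420]
cv2.imwrite('pics/cg5.png',cv2.convertScaleAbs(cv2.resize(p,None,fx=5,fy=5,interpolation=cv2.INTER_CUBIC),alpha=1.6))
E
```

```text
open t 9.40 tcp [0.5288 0.2373 0.0325] F [ 0.1 -0.4 -0.3] op 0.899
vert t 10.85 tcp [0.5353 0.2388 0.0766] F [-1.   0.1  0.2] op 0.902
```

View pics/cg5t.png

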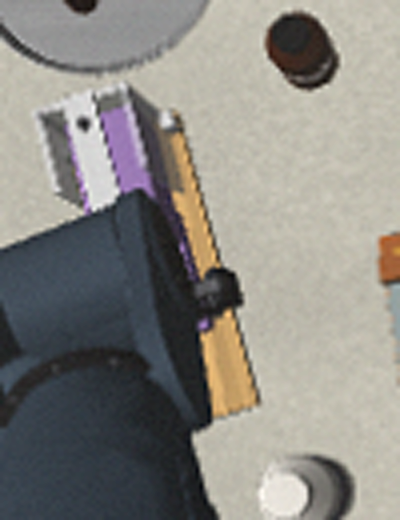

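View pics/cg5.png

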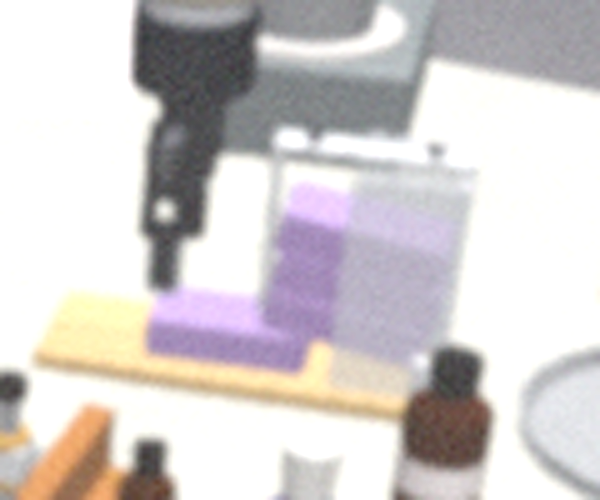

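```bash
python3 - <<'E'
from m import *
y=-.0015
qv=ori(mag[2],0,1)
def st(s): print(s,'t %.2f'%r.current_t(),'tcp',np.round(r.current_tool_pos(),4),'F',np.round(r.current_contact_force(),1),'op %.3f'%r.current_opening())
G=lambda x,z,q=qv:tcp(P(mag,x,y,z),q)
r.move_linear(G(-.051,.075)); r.move_linear(G(-.051,.0285),vel=.15); st('down')
r.set_gripper(.3,80); st('closed')
r.move_linear(G(-.102,.0287),vel=.15); st('pulled')
shot('scene','g6.png'); p=cv2.imread('pics/g6.png')[110:210,300:420]
cv2.imwrite('pics/cg6.png',cv2.convertScaleAbs(cv2.resize(p,None,fx=5,fy=5,interpolation=cv2.INTER_CUBIC),alpha=1.6))
E
```

```text
down t 11.66 tcp [0.5312 0.238  0.0316] F [-0.4  0.2  0.9] op 0.901
closed t 11.98 tcp [0.5318 0.2383 0.033 ] F [-1.7 -0.5  6.5] op 0.635
pulled t 12.47 tcp [0.4813 0.2245 0.033 ] F [-7.3 -1.7 12.9] op 0.640
```

View pics/cg6.png

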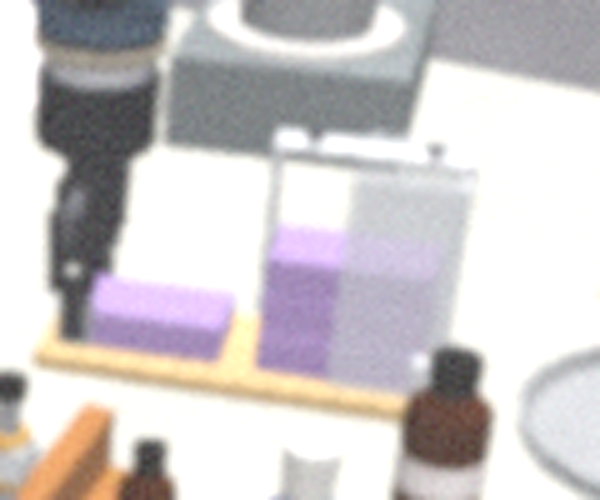

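```bash
python3 - <<'E'
from m import *
y=-.0015
qv=ori(mag[2],0,1); qc=ori(cut[2]+np.pi/2,0,-1)
def st(s): print(s,'t %.2f'%r.current_t(),'tcp',np.round(r.current_tool_pos(),4),'F',np.round(r.current_contact_force(),1),'op %.3f'%r.current_opening())
G=lambda x,z,q=qv:tcp(P(mag,x,y,z),q)
Cc=lambda x,y,z,q=qc:tcp(P(cut,x,y,z),q)
r.set_gripper(.9); r.move_linear(G(-.102,.0300)); r.move_linear(G(-.061,.0300),vel=.15); st('over centre')
r.set_gripper(.3,70); st('closed')
r.move_linear(G(-.061,.10),vel=.15); r.move_linear(G(-.061,.205),vel=.25); st('lift')
r.move_to(Cc(-.027,.075,.20),qc); st('over bed')
r.move_linear(Cc(-.027,.075,.06),vel=.2); st('low')
shot('scene','g7.png'); shot('top','g7t.png')
E
```

```text
over centre t 13.55 tcp [0.5209 0.2352 0.0326] F [0.4 0.2 0.2] op 0.902
closed t 13.88 tcp [0.5209 0.2353 0.0332] F [-2.  -1.6  4.6] op 0.643
lift t 15.06 tcp [0.5209 0.2351 0.2066] F [-0.3 -0.5 -2.2] op 0.639
over bed t 16.18 tcp [ 0.5122 -0.0225  0.2022] F [ 1.3  0.5 -1.1] op 0.638
low t 17.03 tcp [ 0.513  -0.0229  0.0638] F [ 0.7  0.2 -1.3] op 0.643
```

View pics/g7.png

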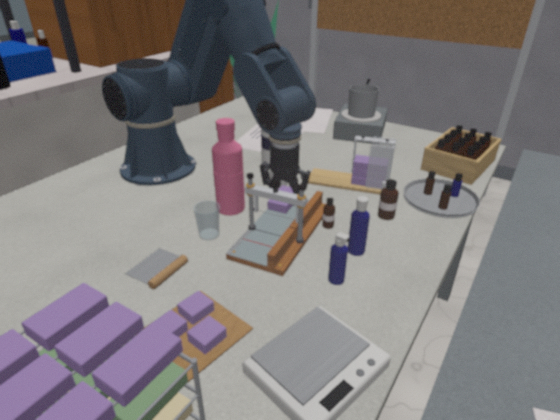

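View pics/g7t.png

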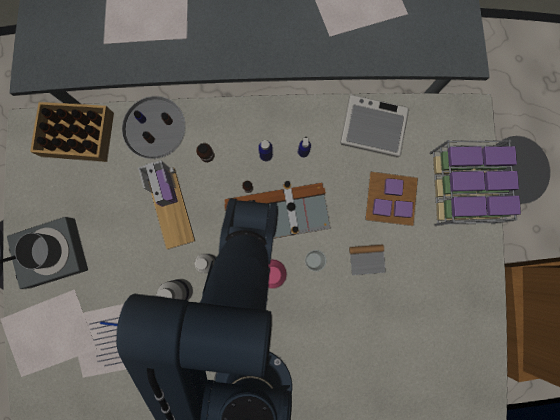

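```bash
python3 - <<'E'
from m import *
qc=ori(cut[2]+np.pi/2,0,-1)
def st(s): print(s,'t %.2f'%r.current_t(),'tcp',np.round(r.current_tool_pos(),4),'F',np.round(r.current_contact_force(),1),'op %.3f'%r.current_opening())
Cc=lambda x,y,z,q=qc:tcp(P(cut,x,y,z),q)
F0=np.array(r.current_contact_force())
r.move_linear(Cc(-.027,.075,.040),vel=.1); st('.04')
for z in(.0385,.037,.0355):
    r.move_linear(Cc(-.027,.075,z),vel=.03); st(z)
    if r.current_contact_force()[2]-F0[2]>3: break
r.set_gripper(.9); st('open'); r.sleep(.3)
r.move_linear(Cc(-.027,.075,.20),vel=.3)
# move aside, towards the robot-left to clear the top view
r.move_linear(Cc(-.15,.16,.26),vel=.4); st('aside')
d=shot('top','g8t.png'); s=shot('scene','g8.png')
import pickle
pickle.dump({k:np.array(v) for k,v in d.items()},open('top8.pkl','wb'));pickle.dump({k:np.array(v) for k,v in s.items()},open('scene8.pkl','wb'))
overlay(d,[(cut,rect(-.055,.001,.025,.125,.044),(0,255,0))],210,345,165,265,5,'o8.png')
E
```

```text
.04 t 17.48 tcp [ 0.5123 -0.023   0.0431] F [-0.3  0.9 -1.7] op 0.642
0.0385 t 17.73 tcp [ 0.5126 -0.0231  0.0418] F [ 0.6 -0.8 -2.2] op 0.646
0.037 t 17.98 tcp [ 0.5124 -0.0231  0.04  ] F [-0.2 -0.1 -1.5] op 0.641
0.0355 t 18.23 tcp [ 0.5126 -0.0231  0.0392] F [-3.6 -0.5 10. ] op 0.641
open t 18.58 tcp [ 0.5124 -0.0231  0.0384] F [ 0.2 -0.   0.7] op 0.897
aside t 20.13 tcp [0.3786 0.0447 0.2624] F [ 0.4  0.3 -0.6] op 0.901
```

View pics/o8.png

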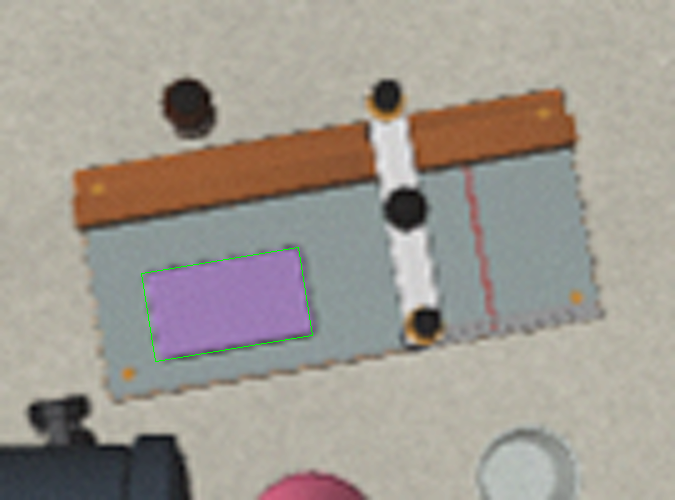

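View pics/g8.png

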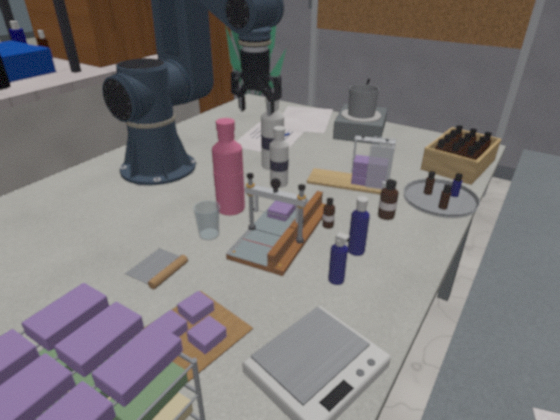

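```bash
cat > bar.py <<'E'
from m import *
def bar_edges(C,which='all'):
    a=.05;b=.028;z=.044;ch=C['pur']
    E=[('lead',ch,(a*-1,-b),(-a,b),z,3,'edge',0),('trail',ch,(a,-b),(a,b),z,3,'edge',0),
       ('outer',ch,(-a,b),(a,b),z,3,'edge',0),('fence',ch,(-a,-b),(a,-b),z,3,'edge',0)]
    return E if which=='all' else [e for e in E if e[0] in which]
def tocut(p,cutp=cut):
    c,s=np.cos(cutp[2]),np.sin(cutp[2]); l=(np.array(p[:2])-np.array(cutp[:2]))@np.array([[c,-s],[s,c]])
    return l.round(4),np.degrees(p[2]-cutp[2]-np.pi/2).round(2)
E
python3 - <<'E'
from bar import *
import pickle
for n in('top','scene'):
    d=pickle.load(open(n+'8.pkl','rb')); C=chans(d); C['pur']=C['pur']; 
    p0=[*pose(cut,[-.027,.075])[0],cut[2]+np.pi/2]
    # local bar x along cutter +y : lead end (-y) is at local -x ; fence (+x) is at local -y
    p=fitpose(d,bar_edges(C),p0); print(n,'bar in cutter',tocut(p))
    cf=fitpose(d,cutter_edges(C),cut,verbose=False); print('cutter refit',cf.round(4))
E
```

```text
lead 17 res mm med -0.5 sd 0.2
   trail 17 res mm med 0.6 sd 0.3
   outer 31 res mm med -0.6 sd 0.3
   fence 31 res mm med 0.6 sd 0.3
top bar in cutter (array([-0.0263,  0.0731]), np.float64(0.6))
cutter refit [ 0.5496 -0.0936  0.1405]
   lead 19 res mm med 0.5 sd 1.6
   trail 18 res mm med -6.2 sd 9.0
   outer 25 res mm med 5.0 sd 6.2
   fence 24 res mm med -0.9 sd 3.4
scene bar in cutter (array([-0.0182,  0.0724]), np.float64(-1.3))
cutter refit [ 0.5498 -0.0907  0.1433]
```

```bash
cat > poses.py <<'E'
cut=[.5495,-.0936,.139]; mag=[.5799,.2529,.2671]
E
python3 - <<'E'
from bar import *
qc=ori(cut[2]+np.pi/2,0,-1)
ex=np.array([np.cos(cut[2]),np.sin(cut[2]),0])
def st(s): print(s,'t %.2f'%r.current_t(),'F',np.round(r.current_contact_force(),1),'op %.3f'%r.current_opening(),'cut',tocut(r.current_tool_pos())[0])
T=lambda x,y,z:P(cut,x,y,z)
r.set_gripper(0.0,40)
r.move_linear(T(-.105,.073,.20),qc,vel=.4)
r.move_linear(T(-.105,.073,.046),vel=.25); st('down')
r.move_linear(T(-.080,.073,.046),vel=.15); st('near')
r.move_linear(T(-.045,.073,.046),vel=.08); st('pushed')
x=-.045
while x<-.030:
    x+=.0015; r.move_linear(T(x,.073,.046),vel=.04); f=np.dot(r.current_contact_force(),ex)
    if f<-6: st('fence contact'); break
else: st('end')
r.move_linear(T(x-.02,.073,.046),vel=.2); st('back')
s=shot('scene','g9.png'); 
p=s['pixels'][170:270,220:340,::-1]; cv2.imwrite('pics/cg9.png',cv2.resize(p,None,fx=5,fy=5,interpolation=cv2.INTER_CUBIC))
E
```

```text
down t 22.15 F [ 0.5  0.1 -0.3] op -0.003 cut [-0.1044  0.0733]
near t 22.47 F [ 0.   1.2 -0.2] op -0.001 cut [-0.0791  0.073 ]
pushed t 23.06 F [-0.3 -0.5 -0.5] op 0.000 cut [-0.0455  0.0731]
fence contact t 25.31 F [-12.   -3.6   7.7] op 0.001 cut [-0.0337  0.0732]
back t 25.56 F [0.2 0.2 0.8] op 0.003 cut [-0.0519  0.073 ]
```

View pics/cg9.png

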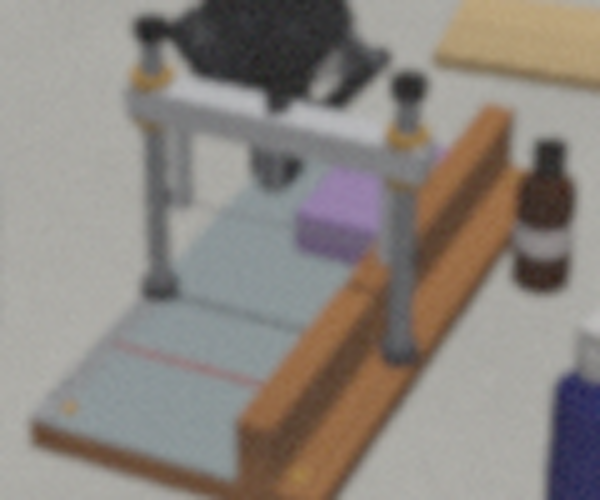

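```bash
python3 - <<'E'
from bar import *
q=ori(cut[2]+np.pi/2,-np.radians(15),-1)
qc=ori(cut[2]+np.pi/2,0,-1)
def st(s): print(s,'t %.2f'%r.current_t(),'F',np.round(r.current_contact_force(),1),'cut',tocut(r.current_tool_pos())[0],'z %.4f'%r.current_tool_pos()[2])
T=lambda x,y,z:P(cut,x,y,z)
r.move_linear(T(-.06,.09,.13),vel=.3)
r.move_to(T(.005,.175,.10),q); st('hover')
r.move_linear(T(.005,.165,.0455),vel=.2); st('down')
r.move_linear(T(.005,.146,.0455),vel=.1); st('near')
r.move_linear(T(.005,.10,.0455),vel=.08); st('p')
s=shot('scene','g10.png'); p=s['pixels'][150:270,220:340,::-1]; cv2.imwrite('pics/cg10.png',cv2.resize(p,None,fx=4.5,fy=4.5,interpolation=cv2.INTER_CUBIC))
E
```

```text
hover t 26.63 F [-0.3  0.1  0.2] cut [0.0045 0.1755] z 0.0985
down t 27.06 F [0.3 0.5 0.7] cut [0.0048 0.1641] z 0.0457
near t 27.40 F [-0.1  0.6 -0.4] cut [0.0054 0.1456] z 0.0465
p t 28.12 F [ 1.4  0.  -0.9] cut [0.0049 0.0999] z 0.0454
```

View pics/cg10.png

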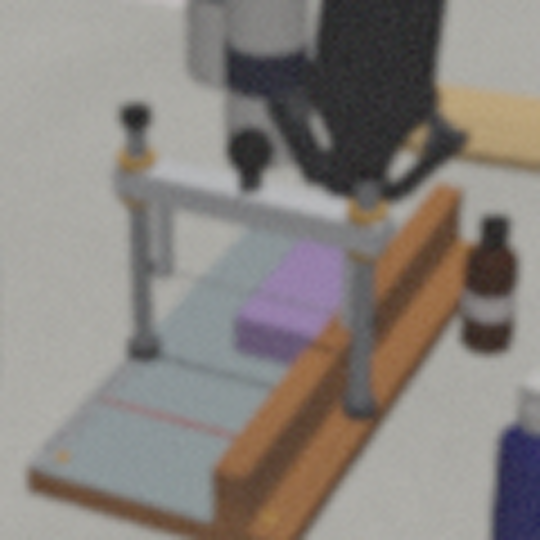

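```bash
python3 - <<'E'
from bar import *
import pickle
def st(s): print(s,'t %.2f'%r.current_t(),'F',np.round(r.current_contact_force(),1),'cut',tocut(r.current_tool_pos())[0],'z %.4f'%r.current_tool_pos()[2])
T=lambda x,y,z:P(cut,x,y,z)
r.move_linear(T(.005,.07,.0455),vel=.08); st('p')
r.move_linear(T(.005,.040,.0455),vel=.07); st('p')
d=shot('top','g11t.png'); pickle.dump({k:np.array(v) for k,v in d.items()},open('top11.pkl','wb'))
s=shot('scene','g11.png'); p=s['pixels'][150:270,220:340,::-1]; p=cv2.resize(p,None,fx=3.3,fy=3.3,interpolation=cv2.INTER_CUBIC)
t=cv2.resize(d['pixels'][165:265,230:345,::-1],(400,396),interpolation=cv2.INTER_CUBIC); cv2.imwrite('pics/cg11.png',np.hstack([p,cv2.convertScaleAbs(t,alpha=1.5)]))
E
```

```text
p t 28.70 F [-1.1  0.6 -0.3] cut [0.0049 0.0695] z 0.0455
p t 29.27 F [ 0.3 -0.  -0.3] cut [0.0049 0.0397] z 0.0455
```

View pics/cg11.png

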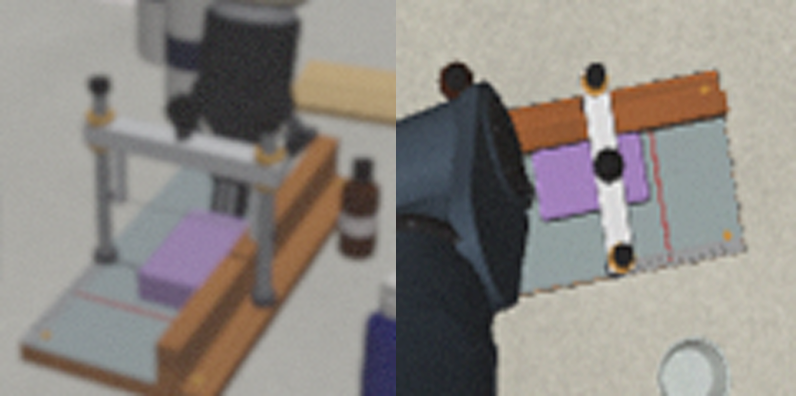

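```bash
cat > gap.py <<'E'
from bar import *
def gap(d,lead_guess,half=3):
    C=chans(d); L=lambda m:np.array([tocut(x)[0] for x in m])
    e=L(measure(d,C['pur'],cut,(-.018,lead_guess),(.030,lead_guess),.044,half,'edge',n=30))
    l=L(measure(d,C['red'],cut,(-.06,-.09),(.030,-.09),.018,2.5,'line',n=40))
    o=L(measure(d,C['pur'],cut,(-.021,lead_guess+.005),(-.021,-.055),.044,3,'edge',n=12))
    print('lead y %.4f sd %.4f slope %.3f | line y %.4f sd %.4f | outer x %.4f sd %.4f'%(np.median(e[:,1]),e[:,1].std(),np.polyfit(e[:,0],e[:,1],1)[0],np.median(l[:,1]),l[:,1].std(),np.median(o[:,0]),o[:,0].std()))
    return np.median(e[:,1])-np.median(l[:,1])
E
python3 - <<'E'
from gap import *
import pickle
for n in('top8','top0'):
    d=pickle.load(open(n+'.pkl','rb')); C=chans(d); l=np.array([tocut(x)[0] for x in measure(d,C['red'],cut,(-.06,-.09),(.03,-.09),.018,2.5,'line',n=40)]); print(n,np.median(l[:,1]),np.polyfit(l[:,0],l[:,1],1))
print(gap(pickle.load(open('top11.pkl','rb')),-.0766))
E
```

```text
Traceback (most recent call last):
  File "bar.py", line 9, in tocut
    return l.round(4),np.degrees(p[2]-cutp[2]-np.pi/2).round(2)
                                 ~^^^
IndexError: index 2 is out of bounds for axis 0 with size 2
```

```bash
sed -i 's/tocut(x)\[0\]/tocut([*x,0])[0]/g' gap.py
python3 - <<'E'
from gap import *
import pickle
for n in('top8','top0'):
    d=pickle.load(open(n+'.pkl','rb')); C=chans(d); l=np.array([tocut([*x,0])[0] for x in measure(d,C['red'],cut,(-.06,-.09),(.03,-.09),.018,2.5,'line',n=40)]); print(n,np.median(l[:,1]),np.polyfit(l[:,0],l[:,1],1))
print(gap(pickle.load(open('top11.pkl','rb')),-.0766))
E
```

```text
top8 -0.08975 [ 0.00247868 -0.08970762]
top0 -0.0898 [ 0.00228393 -0.08971056]
lead y -0.0778 sd 0.0002 slope 0.007 | line y -0.0897 sd 0.0005 | outer x -0.0188 sd 0.0003
0.011950000000000002
```

```bash
python3 - <<'E'
from gap import *
def st(s): print(s,'t %.2f'%r.current_t(),'F',np.round(r.current_contact_force(),1),'cut',tocut([*r.current_tool_pos()])[0])
T=lambda x,y,z:P(cut,x,y,z)
r.move_linear(T(.005,.0305,.0455),vel=.05); r.sleep(.15); st('p')
g=np.mean([gap(shot('top'),-.0868) for _ in range(2)]); print('gap raw',g,'corr',g+.0005)
s=shot('scene','g12.png');
p=s['pixels'][150:270,220:340,::-1]; cv2.imwrite('pics/cg12.png',cv2.resize(p,None,fx=5,fy=5,interpolation=cv2.INTER_CUBIC))
E
```

```text
p t 29.87 F [-0.4  0.  -0.1] cut [0.005  0.0305]
lead y -0.0864 sd 0.0003 slope 0.006 | line y -0.0891 sd 0.0013 | outer x -0.0188 sd 0.0003
lead y -0.0865 sd 0.0002 slope 0.007 | line y -0.0892 sd 0.0014 | outer x -0.0189 sd 0.0004
gap raw 0.0026750000000000038 corr 0.0031750000000000038
```

View pics/cg12.png

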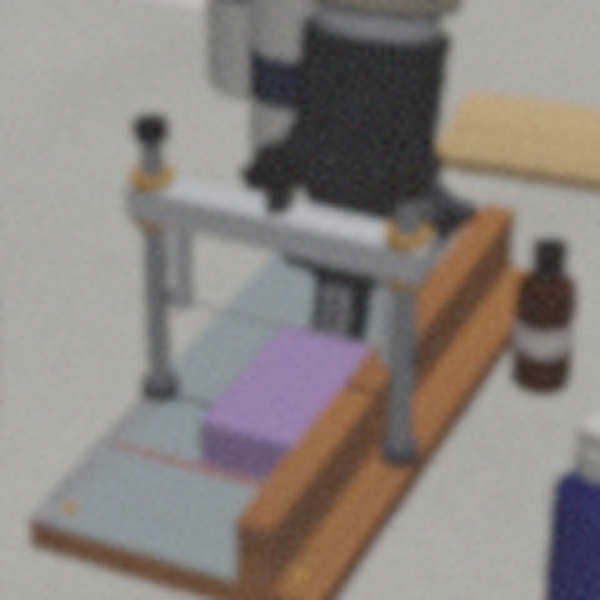

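```bash
python3 - <<'E'
from gap import *
import pickle
def st(s): print(s,'t %.2f'%r.current_t(),'F',np.round(r.current_contact_force(),1),'cut',tocut([*r.current_tool_pos()])[0])
T=lambda x,y,z:P(cut,x,y,z)
r.move_linear(T(.005,.0272,.0455),vel=.03); r.sleep(.15); st('p')
r.move_linear(T(.005,.05,.0455),vel=.15); st('back')
d=shot('top'); gap(d,-.0895)
r.move_linear(T(.005,.12,.0455),vel=.25); r.move_linear(T(-.03,.16,.16),vel=.3); r.move_linear(T(-.14,.19,.27),vel=.3);st('clear')
d=shot('top','g13t.png'); s=shot('scene','g13.png'); gap(d,-.0895)
C=chans(d); p=fitpose(d,bar_edges(C,('lead','outer','trail')),[*pose(cut,[.009,-.04])[0],cut[2]+np.pi/2]); print(tocut(p))
pickle.dump({k:np.array(v) for k,v in d.items()},open('top13.pkl','wb'))
a=cv2.resize(s['pixels'][150:270,220:340,::-1],None,fx=3.3,fy=3.3,interpolation=cv2.INTER_CUBIC)
b=cv2.convertScaleAbs(cv2.resize(d['pixels'][165:265,230:345,::-1],(400,396),interpolation=cv2.INTER_CUBIC),alpha=1.5); cv2.imwrite('pics/cg13.png',np.hstack([a,b]))
E
```

```text
p t 30.43 F [ 0.2  0.1 -0.6] cut [0.005  0.0272]
back t 30.73 F [ 0.5 -0.2 -0.3] cut [0.0051 0.0505]
lead y -0.0889 sd 0.0002 slope 0.006 | line y -0.0886 sd 0.0024 | outer x -0.0188 sd 0.0004
clear t 32.45 F [-0.3  0.4 -0.3] cut [-0.1395  0.1896]
lead y -0.0889 sd 0.0002 slope 0.002 | line y -0.0879 sd 0.0025 | outer x -0.0190 sd 0.0003
   lead 17 res mm med -0.4 sd 0.2
   trail 17 res mm med 0.5 sd 0.3
   outer 31 res mm med -0.0 sd 2.2
(array([ 0.0087, -0.0393]), np.float64(0.6))
```

View pics/cg13.png

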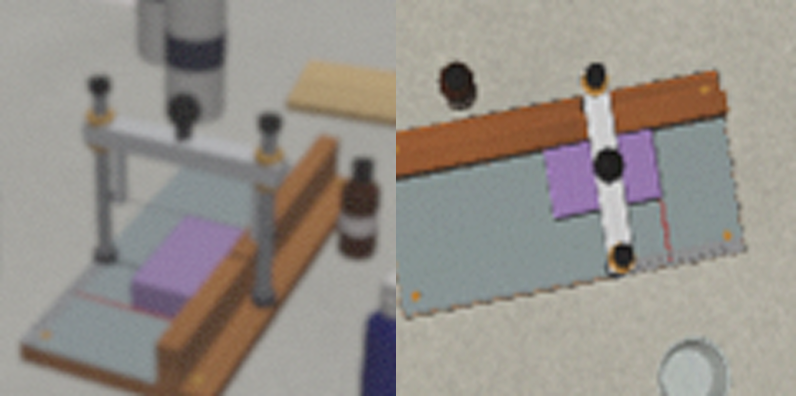

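View pics/g13t.png

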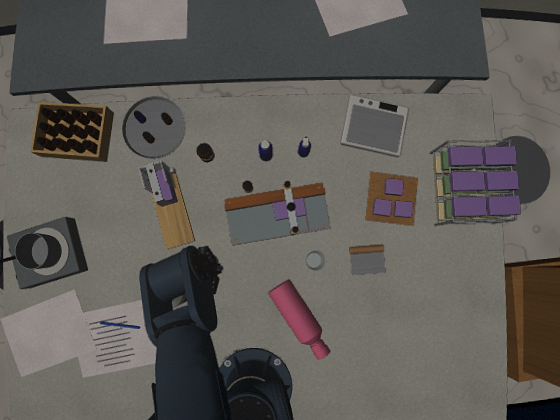

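```bash
python3 - <<'E'
from gap import *
d=shot('top','g14t.png'); s=shot('scene','g14.png'); print(r.current_t())
W=world(d)
a=cv2.imread('pics/g13t.png').astype(int);b=cv2.imread('pics/g14t.png').astype(int); df=np.abs(a-b).sum(-1)[250:380,250:350]; print((df>60).sum())
E
```

```text
32.65
0
```

View pics/g14.png

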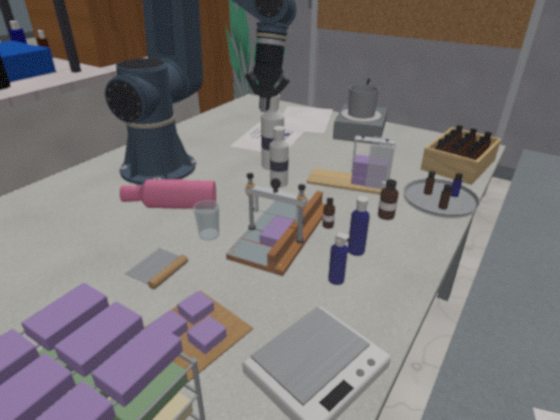

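```bash
cd pics; python3 - <<'E'
import cv2,numpy as np
fs=['g7.png','g8.png','g9.png','g10.png','g11.png','g12.png']
t=[cv2.resize(cv2.imread(f)[80:240,100:320],(264,192)) for f in fs]
cv2.imwrite('hist.png',np.vstack([np.hstack(t[:3]),np.hstack(t[3:])]))
E
```

```text
(no output)
```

View pics/hist.png

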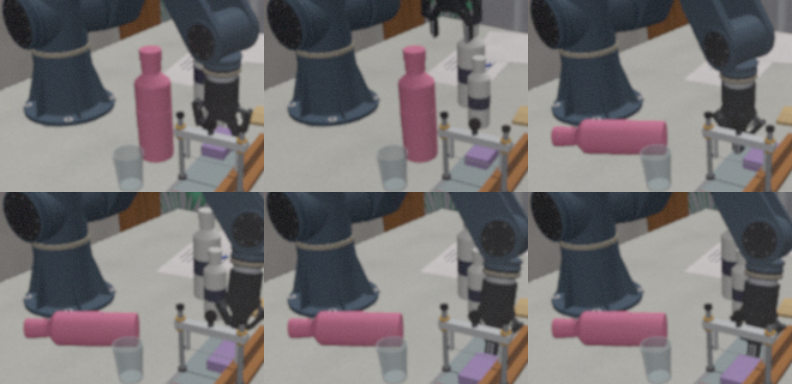

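```bash
python3 - <<'E'
import cv2,numpy as np,pickle
a=cv2.imread('pics/top0.png');b=cv2.imread('pics/g14t.png')
df=cv2.GaussianBlur(np.abs(a.astype(int)-b).sum(-1).astype(np.float32),(3,3),0)
def shift(f0,f1,u0,u1,v0,v1,n):
    A=cv2.cvtColor(cv2.imread(f0),cv2.COLOR_BGR2GRAY)[v0:v1,u0:u1].astype(np.float32);B=cv2.cvtColor(cv2.imread(f1),cv2.COLOR_BGR2GRAY)[v0:v1,u0:u1].astype(np.float32)
    s,c=cv2.phaseCorrelate(A,B,cv2.createHanningWindow((u1-u0,v1-v0),cv2.CV_32F)); print(n,np.round(s,2),'%.2f'%c,'maxdiff',np.abs(A-B).max())
T=('pics/top0.png','pics/g14t.png')
for n,c in dict(beaker=(302,328,248,272),dropper=(238,258,175,195),blue=(254,278,138,164),spray=(294,316,136,160),amber=(194,218,140,165),guest=(364,420,170,226),scraper=(345,390,240,280),crosshead=(283,300,180,240),stack=(138,186,158,212)).items(): shift(*T,*c,n)
S=('pics/scene0.png','pics/g14.png')
for n,c in dict(white=(268,292,122,190),bigwhite=(258,288,90,170),beaker=(192,224,198,244),head=(240,315,170,215)).items(): shift(*S,*c,n+' scene')
E
```

```text
beaker [0.49 0.08] 0.98 maxdiff 14.0
dropper [-0.05 -0.04] 0.98 maxdiff 7.9897594
blue [-0.06  0.49] 0.97 maxdiff 14.0
spray [ 0.03 -0.  ] 1.02 maxdiff 15.0
amber [0.06 0.52] 1.01 maxdiff 6.3710785
guest [-0.02 -0.01] 1.01 maxdiff 15.0
scraper [0.54 0.12] 0.93 maxdiff 11.504578
crosshead [ 0.04 -0.16] 0.94 maxdiff 36.0
stack [0.2  0.04] 0.73 maxdiff 58.764557
white scene [-0.02  0.  ] 1.00 maxdiff 12.0
bigwhite scene [-0.05 -0.03] 0.91 maxdiff 42.467117
beaker scene [ 0.11 -0.26] 0.71 maxdiff 76.0
head scene [0.36 0.4 ] 0.99 maxdiff 9.61969
```

```bash
python3 - <<'E'
from h import *
r.hand_in(); print(r.current_t())
E
```

```text
the job is handed in; nothing more can be done
the job is handed in; nothing more can be done
```

The soap bar is set at the red line and handed in at about 33 s. However, I knocked over the tall pink bottle, which stood between the cutter and the robot. The hand-in returned no verdict.

**What I did**
- I drew the bottom bar out in two pulls, first with the gripper tilted under the keeper, then vertical. The picture after the second pull shows the other three bars dropped square into the chute.
- I laid the bar on the infeed end of the bed and let go of it.
- I pushed it against the fence until contact (about 12 N), then slid it lengthwise from its trailing end to the line and backed the arm away.

**Last checks, from the top camera**
- **Leading end:** it is about 0.5 to 1 mm short of the red line. The edge measurement, the whole-bar fit and the arm's own position put the bar's centre 50.4 to 51.2 mm from the line, and the limits are 47 to 53 mm.
- **Fence:** the bar stayed flush during the slide. Its measured centre was 2 to 3 mm further towards the fence than my fitted fence position allows, so I put that down to calibration. The angle to the fence came out between 0.1 and 0.6 degrees, and the limit is 2 degrees.
- **Wire head:** it is still up and looks unchanged.
- **Other objects:** the white bottle, blue bottle, spray bottle, amber bottle, dropper bottle, beaker, scraper and guest bars match the first pictures. The depth of the match for the beaker in the scene view is poor because the pink bottle now lies behind it.

**What went wrong:** the arm tipped the pink bottle while moving in for the sideways push to the fence. I only noticed afterwards. It is lying still on the table near the robot base. It is a look-alike, not one of the listed items, but knocking it over goes against the instruction to leave the bottles alone. I did not try to stand it up again because of the beaker beside it.

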